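# Hook and latch the cover of a filter box

## Task

Close the filter box with its loose metal cover: hold the cover at a tilt, hook its lip fully under the box's fixed ledge, swing it down and press its free end gently until the spring catch snaps over it, so that it lies flat and stays down by itself. Do not force the cover or the box, leave the tin, the bottle and the stopwatch where they stand, and let go.

Things in the scene. Friction and masses are not known exactly. Their poses are not given: they have to be found in the camera images.
- filter_box: Grey metal box, 124 x 183 mm, fixed and level. Origin: centre of its underside, on the bench; y along its length, to the ledge. In it a seat frame is clamped at an unreported height: its flat seat for the cover's underside lies anywhere 50 to 76 mm above the origin. Side walls: inner faces at x = +-49 mm, tops 5 mm above the seat. Cover and box may press on each other with 40 N at most.
- ledge_end (a point): Box frame (0, +80, 63 mm), over the pocket's stop; does not follow the seat. Heights above seat: landing shelf 0, from y = +38 mm on; dark ledge across the box from y = +70 to +88, underside 9, top 14. Stop face at y = +80 mm: the pocket is 10 mm deep, 9 high; the lip enters it tilted, at most 20 degrees, best 13 to 17.
- catch_end (a point): Box frame (0, -71, 63 mm), on the inner face of the end wall; does not follow the seat. Above seat: wall top 10 mm (so the cover cannot be laid in flat); spring catch in its middle, 28 mm wide, nose out to y = -64, its underside 8.5 mm, its top 26 mm; the slope between leans back 25 degrees from upright. The cover's top must pass below the nose.
- lift_pin_axis (a point): Box frame (0, -52, 63 mm), on the axis of a spring pin, 8 mm wide, top 10 mm above the seat, that holds an unlatched cover's free end up. Pushing the free end past pin and catch takes some 6 to 15 N here; 2.5 mm below the snap the seat stops the cover rigidly. Does not follow the seat.
- cover: Loose flat aluminium cover, 88 x 136 x 6 mm, 0.14 to 0.23 kg, right way up on the bench. Origin: centre of the plate's underside; z up, y to its lip: a step 76 mm wide, 5 thick, flush with the underside, ending at y = +80. Handle: black upright rib over the middle, 12 mm thick (y), 50 long (x), top 32 mm above the underside. Closed: cover axes along the box axes, origin above the box's.
- lip_tip (a point): Middle of the lip's end, on the underside of the cover (0, +80, 0 mm in the cover's frame).
- free_edge (a point): Middle of the cover's other end, on the underside (0, -68, 0 mm in the cover's frame); the catch snaps over this edge.
- catch (a joint): How far the spring catch is pushed back, in m: 0 when out (at the start, and again once it has snapped over the cover), 0.002 to 0.006 while the cover's edge passes it.
- lift_pin (a joint): How far the spring pin under the cover's free end is pushed down, in m: 0 when up, 0.0075 to 0.010 under a latched cover.
- paint_tin: Bystander: small metal paint tin, 62 mm wide, 76 mm high; origin at the centre of its underside.
- sample_bottle: Bystander: white bottle with a blue cap, 62 mm wide, 111 mm high; origin at the centre of its underside.
- stopwatch: Bystander: round black stopwatch, 62 x 68 x 20 mm, lying flat; origin at the centre of its underside.

How it is judged:
On the way:
1. the cover's lip is under the ledge while the cover is still tilted by more than 6 degrees (y of lip_tip in the frame of filter_box between 0.073 and 0.084 m and z of lip_tip in the frame of filter_box between 0.045 and 0.083 m and angle between the z axis of cover and the z axis of filter_box, either way round above 0.105 rad), for 0.1 s.
At the end, for the whole second after the job is handed in: the cover lies flat in the box (within 2 degrees) and at rest, its lip at least 3 mm under the ledge, and the catch has snapped back out over its free end (catch pushed back less than 2.5 mm, lift pin pressed down more than 6 mm) (y of lip_tip in the frame of filter_box between 0.073 and 0.084 m and z of lip_tip in the frame of filter_box between 0.045 and 0.0805 m and z of free_edge in the frame of filter_box below 0.0805 m and angle between the z axis of cover and the z axis of filter_box, either way round below 0.035 rad and value of joint catch below 0.0025 m and value of joint lift_pin above 0.006 m and linear speed of cover below 0.01 m/s); the robot touches nothing.
It fails at once if the cover and the box press on each other with more than 40 N (contact force between cover and filter_box above 40 N).
It fails at once if the paint tin is moved by more than 20 mm (distance of paint_tin from where it was at the start of the episode above 0.02 m).
It fails at once if the sample bottle is moved by more than 20 mm (distance of sample_bottle from where it was at the start of the episode above 0.02 m).
It fails at once if the stopwatch is moved by more than 20 mm (distance of stopwatch from where it was at the start of the episode above 0.02 m).
It also fails if it takes over 67 s, if anything falls off the work surface, if the arm or the gripper's body presses on something with over 40 N, if the wrist force passes 120 N, or if a joint passes its speed limit or range.

## Robot

A 6-joint arm with a two-finger parallel gripper is mounted at the origin on a cart in front of the work surface, level with it; the furniture and walls round the work are solid. World frame = base frame: x ahead of the robot, y to its left, z up, the work surface at z = 0. Lengths are in m, angles in rad, forces in N, time in s.
With the tool pointing down it reaches from about 0.25 to 0.725 m from the base axis. Payload 4 kg.
Tool frame: the origin (TCP) lies midway between the tips of the shut fingers; the grasp point (between the pads) lies 19 mm behind it; z points along the fingers, y is the line along which they close (so a half turn about z gives the same grasp; the last joint's range is limited). The gripper opens to 85 mm and grips with 20 to 120 N. Pads are 22 mm wide; open, the fingers measure 114 mm over their backs; the gripper's body (76 mm by 85 mm) begins 54 mm behind the grasp point. The pads swing forward as they close: fully open they stand 13 mm farther back than shut.
Start: joints at [1.257, 0.241, 0.005, 1.335, 0, 1.571], TCP at [0.154, 0.476, 0.231] pointing down, gripper open.
Joint ranges: [-2.72, 2.72], [-1.05, 1.87], [-1.09, 1.28], [-1.99, 2.15], [-1.42, 1.44], [-3.14, 3.14]. Speed limits (rad/s): [2.79, 2.79, 3.14, 3.14, 3.14, 3.14].

## Interface

Orientations are given as a unit quaternion [x, y, z, w].
In Python, from workcell import get_obs, camera, job_done, silhouettes gives the robot as it stands. The module is installed in compiled form; this text tells all that it offers.
- The arm moves only by the tool drive_tool, never from a script. Its argument "increments" is a list of rows, each a list of 3 entries, a list of its own where there are three numbers: the shift along the world's x, y, z in mm, then the turn, a rotation vector about the world's x, y, z in degrees, then the opening, from 0 (shut) to 1 (fully open). A call has 1 to 8 rows; each row shifts and turns the commanded pose from where the row before left it; what a row does not reach is not made up. A row lasts 1/12 s, in which the tool goes at most 41.7 mm and 7.16 degrees, less where a joint would pass 70% of its speed; a pose out of reach is approached as far as the arm can. A call is refused whole if a number of a shift passes 41.7 or a number of a turn 7.16, either way. A call with a gripper value outside its range is refused whole. The fingers move at their own pace and stop on an object; the grip force is fixed at half the most. Time passes only in rows, so rows that do not move let the fingers close. It gives the time, the measured TCP pose, the force, the opening and the grip force at its end, in the units of the state.
- get_obs(): the state, without advancing time (a new reading comes with each control period).
- camera(name): name is "scene" or "top" or "wrist"; returns a dict with "image" (480x640x3 uint8, red, green, blue), "K" (3x3 intrinsics, pixels), "view" (4x4, takes a point from world to camera coordinates). Camera axes: x right, y down, z forward; pixel columns grow to the right and rows downward; lengths in m; the calibration is good to about 2 mm. A picture is of the moment at which its call begins. There is no depth.
- job_done(): hands the job in; it is judged then, once.
Trained networks look in a picture, given as the dict that the camera call returned (one of the last four; its "shot" number tells which), for a name from the list of things; names that differ only in an ending like _2 or _b are one class to them, and where a whole thing is asked for, a point or a joint stands for the part that bears it (a point fixed in the world has none). Each returns a list of dicts, best first, with "conf" (0 to 1); they miss things now and then, are a little off and sometimes report something else, mostly with a low value. They report only what shows in the picture. A call takes as long as a camera call.
- silhouettes(query, picture): "region" (480x640 bool, what is visible of it) and "bbox" ([left, top, right, bottom] in pixels, round what is visible of it).
The state is a dict: "clock": time; "joint_pos": joint angles; "joint_vel": joint speeds; "tau": joint torques, N m; "eef_pos": TCP position; "tool_rot": TCP orientation; "ft_force": force on the tool from outside, world axes, zero at the start; "ft_torque": the same for the moment, N m; "grip_width": finger opening in m; "grasp_force": force on a finger pad.
Only numpy, scipy, OpenCV 4.12 (cv2) and the standard library are available. Lean on these libraries where they do the work, as an engineer would, in place of code of your own. Each camera call takes 0.05 s, during which the arm holds its last target. There are 200 camera calls.

## Working session

There is one attempt and no reset: what is moved stays moved. The work goes in short steps, Python scripts to look and compute and a tool call to move; the robot and the scene stay as the last step left them, time stands still between calls to the robot, and variables do not carry over. Pictures are saved under pics/ and viewed, at most 10 in all, crops included, and the job is handed in when it is done.

Besides the shell and the picture viewer there is one more tool, called after "Call:" as name(argument=value, ...) on one line, values as JSON. drive_tool: Moves the arm, as the interface text tells. Its arguments: {"type":"object","properties":{"increments":{"type":"array"}},"required":["increments"]}

```bash
mkdir -p pics
cat > h.py <<'E'
import numpy as np, cv2
from workcell import get_obs, camera, job_done, silhouettes
def save(p,n): cv2.imwrite('pics/'+n,cv2.cvtColor(p['image'],cv2.COLOR_RGB2BGR))
def ray(p,u,v,z):
    V=p['view'];R=V[:3,:3];t=V[:3,3];c=-R.T@t
    d=R.T@np.linalg.inv(p['K'])@np.array([u,v,1.]);return c+d*(z-c[2])/d[2]
def proj(p,X):
    X=np.atleast_2d(X);q=(p['view'][:3,:3]@X.T).T+p['view'][:3,3];q=(p['K']@q.T).T;return q[:,:2]/q[:,2:]
E
python3 - <<'E'
from h import *
import pickle
o=get_obs();print({k:np.round(v,3) for k,v in o.items()})
P={}
for n in ['scene','top']:
    p=camera(n);save(p,n+'0.png');P[n]=p
    V=p['view'];print(n,'cam at',(-V[:3,:3].T@V[:3,3]).round(3),p['K'][0,0],'fwd',V[2,:3].round(2))
    for q in ['filter_box','cover','paint_tin','sample_bottle','stopwatch','catch','lift_pin']:
        for s in silhouettes(q,p)[:2]:
            r=s['region'].astype(np.uint8);c=cv2.findContours(r,0,2)[0]
            c=max(c,key=cv2.contourArea);b=cv2.minAreaRect(c)
            print(q,round(s['conf'],2),s['bbox'],np.round(b[0],1),np.round(b[1],1),round(b[2],1),ray(p,*b[0],0.0).round(3))
            P[n,q,len([k for k in P if k[:2]==(n,q)])]=r
pickle.dump(P,open('P.pkl','wb'))
E
```

```text
{'clock': np.float64(0.0), 'joint_pos': array([1.257, 0.241, 0.004, 1.335, 0.   , 1.571]), 'joint_vel': array([-0.   ,  0.002, -0.   ,  0.   ,  0.001, -0.   ]), 'tau': array([-0.0000e+00, -3.7232e+01,  2.5241e+01,  1.7000e-02, -0.0000e+00,
       -0.0000e+00]), 'eef_pos': array([0.154, 0.475, 0.23 ]), 'tool_rot': array([ 0.156,  0.988, -0.001, -0.   ]), 'ft_force': array([ 0.453,  0.263, -0.119]), 'ft_torque': array([ 0.041, -0.025,  0.004]), 'grasp_force': np.float64(0.0), 'grip_width': np.float64(0.086)}
scene cam at [-0.006 -0.321  0.816] 505.95857483214337 fwd [ 0.55  0.35 -0.76]
filter_box 0.68 [326.9, 251.7, 446.0, 375.5] [388.7 310. ] [118.7  82.7] 42.0 [ 0.511 -0.154  0.   ]
filter_box 0.3 [415.5, 312.1, 431.4, 329.5] [424.5 321.5] [ 9.9 19.8] 45.0 [ 0.525 -0.222  0.   ]
cover 0.62 [236.7, 250.5, 316.4, 294.2] [276.2 272.8] [76.2 38.6] 8.1 [0.464 0.076 0.   ]
paint_tin 0.97 [145.4, 215.9, 184.6, 260.4] [167.3 237.6] [47.  32.4] 68.7 [0.412 0.323 0.   ]
sample_bottle 0.69 [312.4, 164.3, 344.6, 214.6] [326. 189.] [50. 28.] 90.0 [0.724 0.123 0.   ]
stopwatch 0.89 [332.3, 217.8, 
[... 478 characters left out ...]
.77462417515636 fwd [ 0.1  -0.01 -0.99]
filter_box 0.95 [341.3, 234.8, 435.0, 304.2] [389.  272.4] [84.2 57. ] 14.0 [ 0.482 -0.165  0.   ]
cover 0.86 [258.4, 256.5, 322.8, 310.9] [289.3 281.2] [35.9 62. ] 66.5 [0.464 0.076 0.   ]
paint_tin 0.96 [177.9, 301.2, 212.5, 331.2] [194.  314.5] [27. 34.] 90.0 [0.387 0.305 0.   ]
paint_tin 0.61 [264.8, 173.1, 292.4, 205.1] [280.1 190.2] [31.8 25.9] 63.4 [0.688 0.098 0.   ]
sample_bottle 0.86 [266.2, 175.6, 294.4, 207.4] [280. 190.] [30. 28.] 90.0 [0.688 0.098 0.   ]
stopwatch 0.77 [303.0, 197.1, 326.8, 222.4] [316.5 208.5] [25. 23.] 90.0 [ 0.641  0.009 -0.   ]
catch 0.51 [423.5, 271.7, 433.6, 284.8] [424.5 277.5] [11.  9.] 90.0 [ 0.469 -0.251  0.   ]
```

Run:
```python
import cv2
t=cv2.imread('pics/top0.png')[220:320,240:450];s=cv2.imread('pics/scene0.png')[235:385,225:455]
cv2.imwrite('pics/t.png',cv2.resize(t,None,fx=3.8,fy=3.8,interpolation=2));cv2.imwrite('pics/s.png',cv2.resize(s,None,fx=3.4,fy=3.4,interpolation=2))
```

```text
(no output)
```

View pics/t.png

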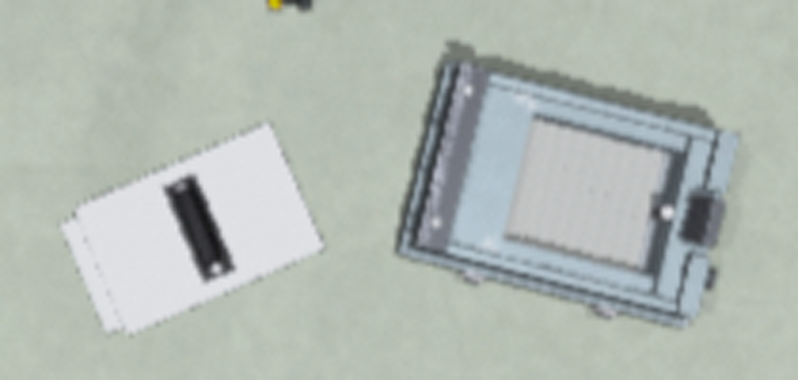

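View pics/s.png

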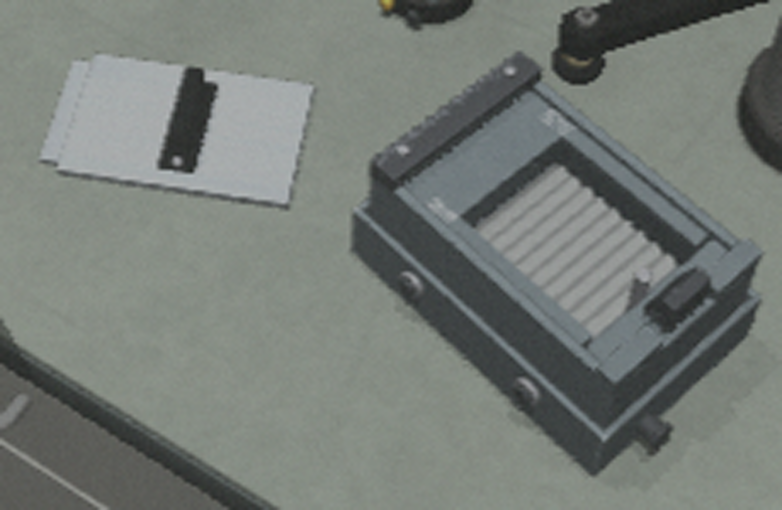

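The top view crop shows the cover (lip towards world +y, image left) beside the box (ledge on the same side, catch on the right). The scene crop shows the same, with the pin up in front of the catch. Next I fit the poses.

```bash
cat >> h.py <<'E'
from scipy.optimize import least_squares
from scipy.spatial.transform import Rotation as Ro
def hullmask(p,polys):
    m=np.zeros((480*4,640*4),np.uint8)
    for X in polys: cv2.fillConvexPoly(m,cv2.convexHull(((proj(p,X)+.5)*4).astype(np.int32)),1)
    return cv2.resize(m.astype(np.float32),(640,480),interpolation=cv2.INTER_AREA)
def box(x0,x1,y0,y1,z0,z1): return np.array([[x,y,z] for x in(x0,x1) for y in(y0,y1) for z in(z0,z1)])/1000.
COVER=[box(-44,44,-68,68,0,6),box(-38,38,68,80,0,5),box(-25,25,-6,6,6,32)]
def place(polys,x,y,z,yaw,tilt=0):
    R=Ro.from_euler('ZX',[yaw,tilt]).as_matrix();return [P@R.T+[x,y,z] for P in polys]
from scipy.optimize import minimize
def fit(views,polys,x0,step,z=0):
    f=lambda q:sum(np.abs(hullmask(p,place(polys,q[0],q[1],z,q[2]))-cv2.GaussianBlur(r.astype(np.float32),(3,3),.5)).sum()/r.sum() for p,r in views)
    s=np.vstack([x0]+[np.array(x0)+np.eye(len(x0))[i]*step[i] for i in range(len(x0))])
    o=minimize(f,x0,method='Nelder-Mead',options=dict(initial_simplex=s,xatol=1e-4,fatol=1e-4));return o.x,o.fun
E
python3 - <<'E'
from h import *
import pickle
P=pickle.load(open('P.pkl','rb'))
for vs in (['top'],['scene'],['top','scene']):
    print(vs,fit([(P[n],P[n,'cover',0]) for n in vs],COVER,[.464,.076,.4],[.01,.01,.1]))
B=[box(-62,62,-91.5,91.5,0,40)]
# sil of box: bottom known; use convex hull fit w/ rough upper
B=[box(-62,62,-91.5,91.5,0,30),box(-54,54,-88,88,30,65)]
for vs in (['top'],['scene'],['top','scene']):
    print(vs,fit([(P[n],P[n,'filter_box',0]) for n in vs],B,[.47,-.155,-.24],[.01,.01,.1]))
o=get_obs();p=camera('wrist')
V=p['view'];Rt=Ro.from_quat(o['tool_rot']).as_matrix()
print('wrist cam in tool',(Rt.T@(-V[:3,:3].T@V[:3,3]-o['eef_pos'])).round(3));print((Rt.T@V[:3,:3].T).round(2),p['K'][0,0]);print(Rt.round(2))
E
```

```text
['top'] (array([0.46607804, 0.07062378, 0.41152828]), np.float64(0.05528954186248067))
['scene'] (array([0.46622373, 0.06869966, 0.40256273]), np.float64(0.03526883435672557))
['top', 'scene'] (array([0.46645303, 0.06943742, 0.4017189 ]), np.float64(0.09574279363429652))
['top'] (array([ 0.48564559, -0.1580427 , -0.26065571]), np.float64(0.03937430071663268))
['scene'] (array([ 0.48886612, -0.1588474 , -0.25445272]), np.float64(0.09318224693525842))
['top', 'scene'] (array([ 0.48648857, -0.15879993, -0.26593524]), np.float64(0.13813198954702416))
wrist cam in tool [ 0.081 -0.    -0.143]
[[-0.   -0.95 -0.32]
 [ 1.   -0.   -0.  ]
 [-0.   -0.32  0.95]] 395.841789251429
[[-0.95  0.31  0.  ]
 [ 0.31  0.95  0.  ]
 [ 0.    0.   -1.  ]]
```

View pics/scene0.png

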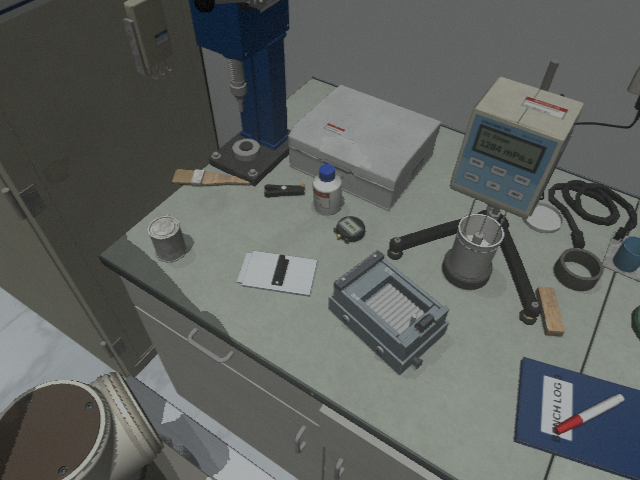

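Call:
drive_tool(increments=[[[20,-35,0],[0,0,7],1],[[20,-35,0],[0,0,7],1],[[20,-35,0],[0,0,7],1],[[20,-35,0],[0,0,7],1],[[20,-35,0],[0,0,7],1],[[20,-35,0],[0,0,6],1],[[20,-35,0],[0,0,0],1],[[20,-35,0],[0,0,0],1]])

```text
clock: 1.52
eef_pos: [0.3062, 0.211, 0.2317]
tool_rot: [-0.172, 0.985, 0.0, 0.0]
ft_force: [1.5, 0.3, 1.1]
grip_width: 0.0853
grasp_force: 0.0
```

Scene: box in the middle, tripod/beaker instrument behind it (from pixel ~(400,245) rightwards), so I'll stay on the base side. Next: the wrist camera over the box.

Call:
drive_tool(increments=[[[19,-40,0],[0,0,0],1],[[19,-40,0],[0,0,0],1],[[19,-40,0],[0,0,0],1],[[19,-40,0],[0,0,0],1],[[19,-40,0],[0,0,0],1],[[19,-40,-10],[0,0,0],1],[[0,-20,-10],[0,0,0],1],[[0,0,0],[0,0,0],1]])

```text
clock: 2.18
eef_pos: [0.4121, -0.0359, 0.2106]
tool_rot: [-0.169, 0.986, -0.0, -0.001]
ft_force: [0.3, 0.7, -0.2]
grip_width: 0.0851
grasp_force: 0.0
```

Run:
```python
from h import *
import pickle
p=camera('wrist');save(p,'w1.png');r=[(s['conf'],s['bbox']) for s in silhouettes('filter_box',p)[:1]];print(r,get_obs()['eef_pos'].round(4),get_obs()['joint_pos'].round(2))
pickle.dump(p,open('w1.pkl','wb'))
```

```text
[(0.66, [0.0, 121.7, 287.8, 354.9])] [ 0.4121 -0.033   0.2119] [-0.08  0.08 -0.24  1.25  0.   -0.42]
```

Call:
drive_tool(increments=[[[0,-35,0],[0,0,0],1],[[0,-35,0],[0,0,0],1],[[0,-35,0],[0,0,0],1],[[0,-15,0],[0,0,0],1],[[0,0,0],[0,0,0],1],[[0,0,0],[0,0,0],1]])

```text
clock: 2.78
eef_pos: [0.4128, -0.1517, 0.2127]
tool_rot: [-0.172, 0.985, 0.0, 0.0]
ft_force: [0.2, 0.7, -0.6]
grip_width: 0.0853
grasp_force: 0.0
```

Run:
```python
from h import *
import pickle
p=camera('wrist');save(p,'w2.png');r=[(s['conf'],s['bbox']) for s in silhouettes('filter_box',p)[:1]];print(r,get_obs()['eef_pos'].round(4),get_obs()['joint_pos'].round(2))
pickle.dump(p,open('w2.pkl','wb'))
```

```text
[(0.89, [148.4, 163.2, 411.9, 415.1])] [ 0.4126 -0.1509  0.2126] [-0.35  0.13 -0.18  1.26  0.   -0.7 ]
```

View pics/w1.png

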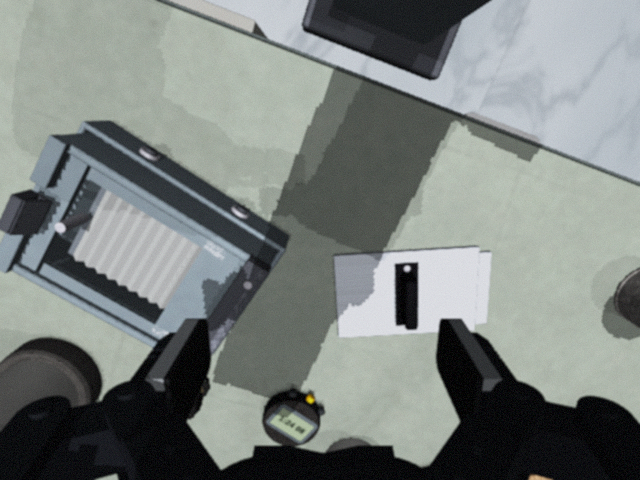

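View pics/w2.png

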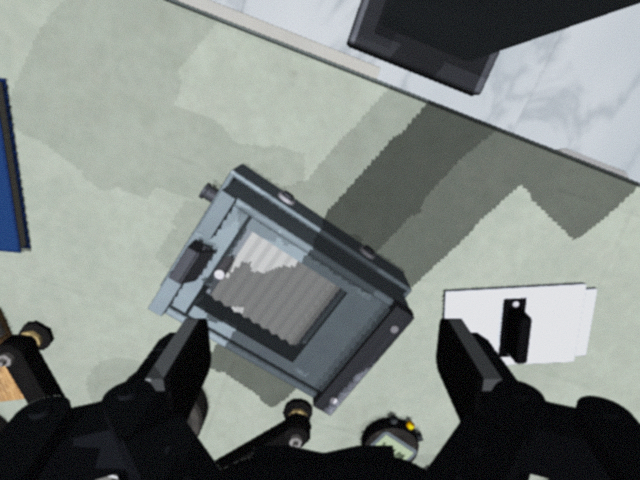

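w1: box at left (21..288, 121..355), catch at (25,212), pin (60,228), ledge at (245,290), cover at right. w2: whole box visible, catch (190,260), pin (219,273), ledge from (395,328) to (335,400). I'll enlarge both to read the points.

Run:
```python
import cv2
t=cv2.imread('pics/w2.png')[160:418,145:420];s=cv2.imread('pics/w1.png')[115:360,0:295]
cv2.imwrite('pics/w2c.png',cv2.resize(t,None,fx=2.3,fy=2.3,interpolation=2));cv2.imwrite('pics/w1c.png',cv2.resize(s,None,fx=2.4,fy=2.4,interpolation=2))
```

```text
(no output)
```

View pics/w2c.png

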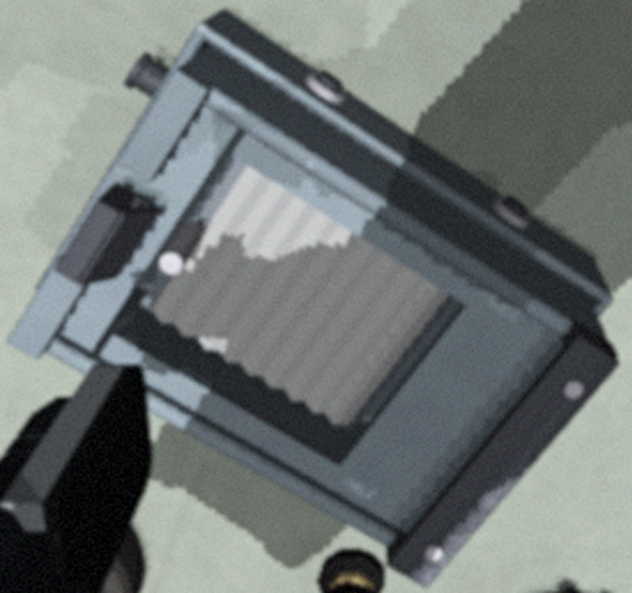

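View pics/w1c.png

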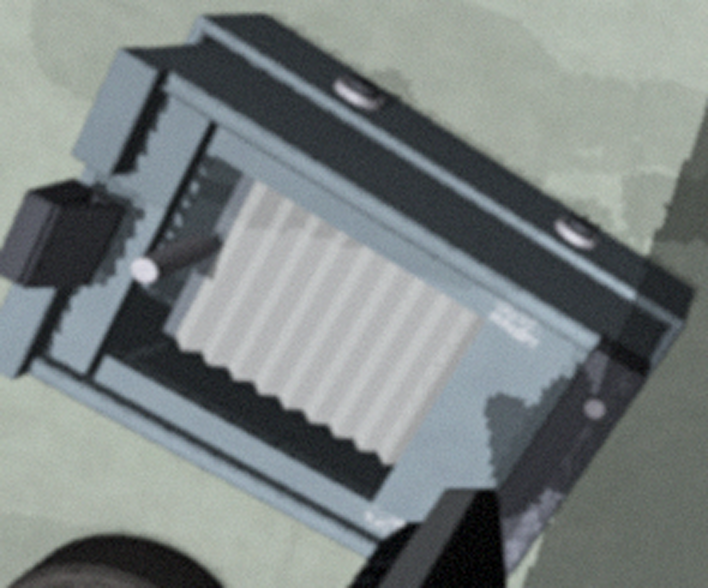

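w2 crop: pin (170,264), shelf edge (462,303)-(340,463), ledge's outer edge (617,360)-(425,587), bench corners (222,10),(608,297). w1 crop: pin (145,270), shelf edge (480,320)-(372,498), bench corners (265,14),(693,292). I'll fit the box pose and seat height on these.

```bash
cat > boxfit.py <<'E'
from h import *
import pickle
P=pickle.load(open('P.pkl','rb'));w1=pickle.load(open('w1.pkl','rb'));w2=pickle.load(open('w2.pkl','rb'))
C={'w1':(w1,2.4,(0,115),0),'w2':(w2,2.3,(145,160),0),'s':(P['scene'],3.4,(225,235),1),'t':(P['top'],3.8,(240,220),2)}
# (view, crop px, (x,y,z,z follows seat)) ; x None = on line
D=[('w2',(170,264),(0,-52,10,1)),('w1',(145,270),(0,-52,10,1)),('s',(643,270),(0,-52,10,1)),('t',(667,213),(0,-52,10,1)),
('w2',(222,10),(-62,-91.5,0,0)),('w2',(608,297),(-62,91.5,0,0)),('w1',(265,14),(-62,-91.5,0,0)),('w1',(693,292),(-62,91.5,0,0)),
('s',(595,474),(-62,-91.5,0,0)),
('w2',(462,303),(None,38,0,1)),('w2',(340,463),(None,38,0,1)),('w1',(480,320),(None,38,0,1)),('w1',(372,498),(None,38,0,1)),
('s',(562,138),(None,38,0,1)),('s',(468,222),(None,38,0,1)),('t',(535,117),(None,38,0,1)),('t',(507,240),(None,38,0,1)),
('w2',(617,360),(None,88,14,1)),('w2',(425,587),(None,88,14,1)),('w1',(640,375),(None,88,14,1))]
def res(q,full=False):
    x,y,yaw,s=q[:4];off=q[4:].reshape(3,3);R=Ro.from_euler('z',yaw).as_matrix();o=[];rows=[]
    for v,px,(a,b,c,f) in D:
        p,k,o0,ci=C[v];p=dict(p);V=p['view'].copy();V[:3,3]+=off[ci];p['view']=V
        uv=np.array(px)/k+o0-.0
        W=lambda a:R@(np.array([a,b,c+f*s*1000])/1000)+[x,y,0]
        if a is None:
            m=proj(p,[W(-30),W(30)]);d=m[1]-m[0];n=np.array([-d[1],d[0]])/np.hypot(*d);e=[n@(uv-m[0])]
        else: e=list(uv-proj(p,W(a))[0])
        rows.append((v,a,b,np.round(e,1)));o+=list(np.array(e)/1.0)
    return rows if full else np.r_[o,off.ravel()/.0015]
if __name__=='__main__':
    r=least_squares(res,np.r_[.486,-.159,-.26,.063,np.zeros(9)],loss='soft_l1')
    cov=np.linalg.inv(r.jac.T@r.jac);print(r.x[:4].round(4),np.sqrt(np.diag(cov))[:4].round(4),r.x[4:].round(4))
    for t in res(r.x,True):print(*t)
    for p in (w1,w2):
        s=silhouettes('cover',p) if 0 else None
E
python3 boxfit.py
python3 - <<'E'
from h import *
import pickle
P=pickle.load(open('P.pkl','rb'));p=camera('wrist')
s=silhouettes('cover',p)[0];print(s['conf'],s['bbox'])
print(fit([(p,s['region'])],COVER,[.466,.07,.4],[.01,.01,.1]))
pickle.dump(p,open('w3.pkl','wb'))
E
```

```text
[ 0.4864 -0.1633 -0.2728  0.072 ] [0.0013 0.0011 0.0068 0.0018] [-0.0001 -0.     -0.0001  0.0002 -0.0009  0.0004  0.0002  0.0008 -0.    ]
w2 0 -52 [-0.1 -0.2]
w1 0 -52 [-0.9 -1. ]
s 0 -52 [-0.4 -1.1]
t 0 -52 [-0.8  0.6]
w2 -62 -91.5 [2.2 2.2]
w2 -62 91.5 [ 9.1 16.5]
w1 -62 -91.5 [2.7 1.8]
w1 -62 91.5 [1.9 0.2]
s -62 -91.5 [-0.3 -1.4]
w2 None 38 [1.3]
w2 None 38 [-0.9]
w1 None 38 [2.9]
w1 None 38 [0.8]
s None 38 [0.4]
s None 38 [3.2]
t None 38 [0.2]
t None 38 [1.]
w2 None 88 [1.4]
w2 None 88 [-1.2]
w1 None 88 [3.5]Traceback (most recent call last):
  File "<stdin>", line 4, in <module>
IndexError: list index out of range
```

```bash
sed -i "s/('w2',(608,297),(-62,91.5,0,0)),//" boxfit.py
cat >> boxfit.py <<'E'
    x,y,yaw,s=r.x[:4];np.save('box.npy',r.x[:4]);R=Ro.from_euler('z',yaw).as_matrix()
    ims=[]
    for v,(a,b,c,d) in (('w2',(145,160,420,418)),('w1',(0,115,295,360))):
        p=C[v][0];im=cv2.cvtColor(p['image'][b:d,a:c],cv2.COLOR_RGB2BGR);k=400/im.shape[1];im=cv2.resize(im,None,fx=k,fy=k,interpolation=2)
        S=s*1000
        for pts,col in (([(-62,-91.5,0),(-62,91.5,0),(62,91.5,0),(62,-91.5,0),(-62,-91.5,0)],(0,0,255)),([(-49,-71,S+5),(-49,70,S+5)],(0,255,0)),([(49,-71,S+5),(49,70,S+5)],(0,255,0)),
            ([(-49,38,S),(49,38,S)],(255,0,255)),([(-49,70,S+14),(49,70,S+14),(49,88,S+14),(-49,88,S+14),(-49,70,S+14)],(0,255,255)),
            ([(-49,-71,S+10),(49,-71,S+10)],(255,128,0)),([(-14,-72.2,S+26),(14,-72.2,S+26),(14,-64,S+8.5),(-14,-64,S+8.5),(-14,-72.2,S+26)],(0,165,255)),([(-3,-52,S+10),(3,-52,S+10)],(0,0,255))):
            q=(proj(p,[R@np.array(t)/1000+[x,y,0] for t in pts])-[a,b])*k
            cv2.polylines(im,[q.astype(np.int32)],False,col,1,cv2.LINE_AA)
        ims.append(im[:380] if im.shape[0]>=380 else cv2.copyMakeBorder(im,0,380-im.shape[0],0,0,0))
    h=min(i.shape[0] for i in ims);cv2.imwrite('pics/ov.png',np.hstack([i[:h] for i in ims]))
E
python3 boxfit.py
```

```text
[ 0.4863 -0.1633 -0.2697  0.0728] [0.0014 0.0011 0.0078 0.0018] [-0.0002 -0.0002  0.0009  0.0001 -0.0007  0.0004  0.0001  0.0008 -0.    ]
w2 0 -52 [ 0.2 -0.1]
w1 0 -52 [-0.7 -1. ]
s 0 -52 [-0.4 -1. ]
t 0 -52 [-0.9  0.6]
w2 -62 -91.5 [2.5 2.3]
w1 -62 -91.5 [2.7 1.8]
w1 -62 91.5 [2.  0.9]
s -62 -91.5 [-0.4 -1.6]
w2 None 38 [0.8]
w2 None 38 [-1.]
w1 None 38 [2.5]
w1 None 38 [0.7]
s None 38 [0.5]
s None 38 [3.2]
t None 38 [0.2]
t None 38 [0.9]
w2 None 88 [0.9]
w2 None 88 [-1.3]
w1 None 88 [2.9]
```

```bash
ls pics/ov.png >/dev/null
python3 - <<'E'
from h import *
import pickle
p=pickle.load(open('w1.pkl','rb'))
# cover in w1: bright blob
g=cv2.cvtColor(p['image'],cv2.COLOR_RGB2GRAY)
p=camera('wrist')
for q in ('lip_tip','free_edge','cover'):
    for s in silhouettes(q,p)[:2]: print(q,s['conf'],s['bbox'])
E
```

```text
lip_tip 0.65 [444.8, 281.1, 598.1, 362.8]
free_edge 0.85 [443.2, 284.9, 597.0, 366.0]
cover 0.85 [441.2, 282.7, 600.4, 368.0]
```

View pics/ov.png

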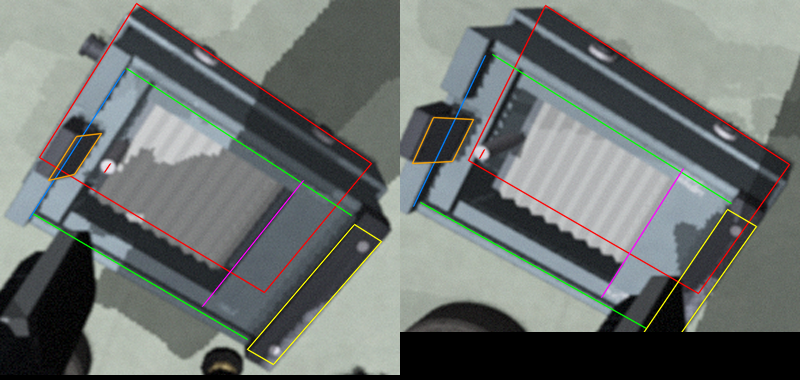

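Overlay: catch, pin, wall edges, shelf edge and ledge outlines agree within ~2 px in both views. Now a check without w1 (the arm was still settling then), and the cover pose from the wrist.

Run:
```python
from h import *
import boxfit as b
D=list(b.D)
for drop in ('w1','w2','s','t'):
    b.D=[d for d in D if d[0]!=drop]
    r=least_squares(b.res,np.r_[.486,-.159,-.26,.063,np.zeros(9)],loss='soft_l1');print(drop,r.x[:4].round(4))
p=camera('wrist')
for s in silhouettes('cover',p)[:1]: print(s['conf'],fit([(p,s['region'])],COVER,[.466,.07,.4],[.01,.01,.1]))
p=camera('top')
print(get_obs()['eef_pos'],get_obs()['tool_rot'])
```

```text
w1 [ 0.4867 -0.1628 -0.2615  0.07  ]
w2 [ 0.4866 -0.1637 -0.2737  0.0721]
s [ 0.4855 -0.1635 -0.2692  0.0735]
t [ 0.4871 -0.1632 -0.27    0.0727]
0.75 (array([0.46619422, 0.06828285, 0.40159338]), np.float64(0.26127640029131355))
[ 0.41253917 -0.15208794  0.21231245] [-1.71825293e-01  9.85127438e-01  9.44686145e-07  1.81693641e-05]
```

Call:
drive_tool(increments=[[[8,30,-5],[0,0,3],1],[[8,32,-10],[0,0,0.3],1],[[8,32,-10],[0,0,0],1],[[8,32,-15],[0,0,0],1],[[8,32,-15],[0,0,0],1],[[8,32,-15],[0,0,0],1],[[5.5,31,-15],[0,0,0],1],[[0,0,0],[0,0,0],1]])

```text
clock: 4.0
eef_pos: [0.4652, 0.073, 0.1245]
tool_rot: [-0.203, 0.979, 0.001, -0.002]
ft_force: [-0.2, 0.2, -0.2]
grip_width: 0.0855
grasp_force: 0.0
```

Call:
drive_tool(increments=[[[0,0,0],[0,0,0],1],[[0,0,0],[0,0,0],1]])

```text
clock: 4.17
eef_pos: [0.4659, 0.0684, 0.1273]
tool_rot: [-0.2, 0.98, -0.0, -0.0]
ft_force: [0.0, -0.1, -0.9]
grip_width: 0.0854
grasp_force: 0.0
```

Run:
```python
from h import *
p=camera('wrist');save(p,'w4.png');o=get_obs();print(o['eef_pos'].round(4),o['tool_rot'].round(4),np.degrees(Ro.from_quat(o['tool_rot']).as_matrix()[:,1]@[0,0,1]))
for s in silhouettes('cover',p)[:1]: print(s['conf'],s['bbox'],fit([(p,s['region'])],COVER,[.466,.069,.4],[.004,.004,.05]))
```

```text
[0.4662 0.068  0.1277] [-1.995e-01  9.799e-01 -2.000e-04  2.000e-04] -0.02729126124932522
0.94 [218.5, 171.4, 443.6, 292.7] (array([0.46615065, 0.06789235, 0.40057773]), np.float64(0.013569779173288735))
```

Call:
drive_tool(increments=[[[0,0,-30],[0,0,0],1],[[0,0,-30],[0,0,0],1],[[0,0,-30],[0,0,0],1],[[0,0,-18],[0,0,0],1],[[0,0,-10],[0,0,0],1],[[0,0,0],[0,0,0],1],[[0,0,0],[0,0,0],0],[[0,0,0],[0,0,0],0]])

```text
clock: 4.93
eef_pos: [0.4672, 0.0681, 0.0105]
tool_rot: [-0.199, 0.98, -0.0, 0.001]
ft_force: [0.5, 0.5, -0.2]
grip_width: 0.064
grasp_force: 0.0
```

Call:
drive_tool(increments=[[[0,0,0],[0,0,0],0],[[0,0,0],[0,0,0],0],[[0,0,0],[0,0,0],0],[[0,0,0],[0,0,0],0],[[0,0,0],[0,0,0],0],[[0,0,0],[0,0,0],0],[[0,0,0],[0,0,0],0]])

```text
clock: 5.52
eef_pos: [0.4666, 0.0687, 0.0101]
tool_rot: [-0.2, 0.98, -0.0, 0.001]
ft_force: [0.5, -0.3, 6.2]
grip_width: 0.0106
grasp_force: 60.2
```

Call:
drive_tool(increments=[[[0,0,15],[0,0,0],0],[[0,0,30],[0,0,0],0],[[0,0,35],[0,0,0],0],[[0,0,35],[0,0,-6],0],[[2,-30,30],[0,0,-6],0],[[2,-30,15],[0,0,-6],0],[[2,-30,10],[0,0,-6],0],[[2,-30,0],[0,0,-6],0]])

```text
clock: 6.18
eef_pos: [0.4754, -0.0518, 0.1814]
tool_rot: [0.062, 0.998, -0.0, 0.003]
ft_force: [1.8, -0.6, -0.1]
grip_width: 0.0105
grasp_force: 59.3
```

Call:
drive_tool(increments=[[[2,-30,0],[0,0,-6],0],[[2,-30,0],[0,0,-2.25],0],[[2,-30,0],[-4,1.1,0],0],[[2,-30,0],[-4,1.1,0],0],[[0.5,-4,0],[-4,1.1,0],0],[[0,0,0],[-2.47,0.66,0],0],[[0,0,0],[0,0,0],0],[[0,0,0],[0,0,0],0]])

```text
clock: 6.85
eef_pos: [0.4822, -0.174, 0.1779]
tool_rot: [0.13, 0.983, -0.129, -0.018]
ft_force: [-0.2, 0.2, -1.7]
grip_width: 0.0108
grasp_force: 59.4
```

Call:
drive_tool(increments=[[[0,0,0],[0,0,0],0],[[0,0,0],[0,0,0],0]])

```text
clock: 7.02
eef_pos: [0.4823, -0.1748, 0.1787]
tool_rot: [0.131, 0.983, -0.129, -0.017]
ft_force: [-0.5, -1.1, -1.7]
grip_width: 0.0111
grasp_force: 59.4
```

```bash
cat >> h.py <<'E'
BX=np.array([.4865,-.1633,0]);BY=-.267
def state(off=10.1):
    "TCP and lip tip (nominal grasp) in box frame, mm; tilt/yaw of tool, deg"
    o=get_obs();B=Ro.from_euler('z',BY);T=Ro.from_quat(o['tool_rot'])
    Rc=B.inv()*T*Ro.from_euler('x',180,degrees=True)  # tool -> cover axes
    M=Rc.as_matrix()
    if M[1,1]<0: M=M@np.diag([-1,-1,1])
    t=B.inv().apply(o['eef_pos']-BX)*1000
    e=Ro.from_matrix(M).as_euler('ZYX',degrees=True)
    print('tcp',t.round(1),'lip',(t+M@[0,80,-off]).round(1),'free',(t+M@[0,-68,-off]).round(1),'yaw,roll,tilt',e.round(2),'F',B.inv().apply(o['ft_force']).round(1),'T',B.inv().apply(o['ft_torque']).round(2),'grip',round(float(o['grip_width']),4),'t',o['clock'].round(2));return o,M
E
python3 - <<'E'
from h import *
o,M=state();print(o['eef_pos'],o['joint_pos'].round(2))
import pickle
P={}
for n in ('wrist','scene','top'):
    p=camera(n);save(p,n+'5.png');P[n]=p
    for s in silhouettes('cover',p)[:1]:print(n,s['conf'],s['bbox']);P[n,'r']=s['region']
pickle.dump(P,open('P5.pkl','wb'))
E
```

```text
Traceback (most recent call last):
  File "h.py", line 33, in state
    print('tcp',t.round(1),'lip',(t+M@[0,80,-off]).round(1),'free',(t+M@[0,-68,-off]).round(1),'yaw,roll,tilt',e.round(2),'F',B.inv().apply(o['ft_force']).round(1),'T',B.inv().apply(o['ft_torque']).round(2),'grip',round(float(o['grip_width']),4),'t',o['clock'].round(2));return o,M
                                                                                                                                                                                                                                                          ^^^^^^^^^^^^^^^^
AttributeError: 'float' object has no attribute 'round'
```

```bash
sed -i "s/o\['clock'\].round(2)/o['clock']/" h.py
cat >> h.py <<'E'
def handfit(views,o,M,x0=(0,0,-10.1,0,0)):
    "cover in hand: dx,dy,dz mm, tilt,yaw deg relative to nominal, from silhouettes"
    Bm=Ro.from_euler('z',BY).as_matrix()@M
    def f(q):
        R=Bm@Ro.from_euler('XZ',[q[3],q[4]],degrees=True).as_matrix();t=o['eef_pos']+Bm@(np.array(q[:3])/1000)
        return sum(np.abs(hullmask(p,[X@R.T+t for X in COVER])-cv2.GaussianBlur(r.astype(np.float32),(3,3),.5))[m].sum()/r.sum() for p,r,m in views)
    s=np.vstack([x0]+[np.array(x0)+np.eye(5)[i]*3 for i in range(5)])
    r=minimize(f,x0,method='Nelder-Mead',options=dict(initial_simplex=s,xatol=.01,fatol=1e-5));return r.x.round(2),r.fun
E
python3 - <<'E'
from h import *
o,M=state();print(o['eef_pos'],o['joint_pos'].round(2))
import pickle
P={};A=np.ones((480,640),bool);vs=[]
for n in ('wrist','scene','top'):
    p=camera(n);save(p,n+'5.png')
    for s in silhouettes('cover',p)[:1]:
        print(n,s['conf'],s['bbox']);vs.append((p,s['region'],A));print(handfit(vs[-1:],o,M))
E
```

```text
tcp [ -1.  -12.2 178.7] lip [ -1.1  62.5 148.3] free [ -0.9 -80.5 186.5] yaw,roll,tilt [  0.1    0.03 -14.96] F [-0.2 -1.2 -1.7] T [ 0.26 -0.04 -0.03] grip 0.0111 t 7.0167
[ 0.48234896 -0.17478688  0.17874439] [-0.19  0.31 -0.07  1.21 -0.26  0.07]
wrist 0.65 [146.9, 209.9, 530.3, 407.7]
(array([  0.3 ,  -0.48, -12.05,   0.63,   0.02]), np.float64(0.2715526023575385))
scene 0.67 [356.2, 239.5, 458.4, 305.6]
(array([ 6.500e-01,  1.710e+00, -1.095e+01, -6.200e-01,  1.000e-02]), np.float64(0.19827187189980158))
```

View pics/wrist5.png

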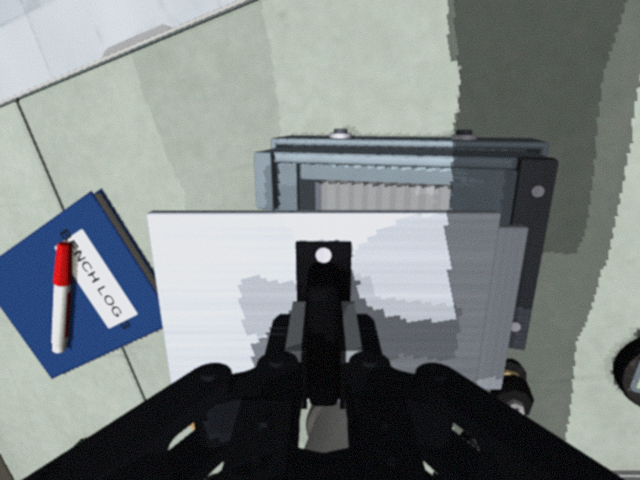

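The cover hangs straight at 15° with its edge parallel to the box (box edge row ~140, cover edge row ~212). Lowering.

Call:
drive_tool(increments=[[[0,0,-15],[0,0,0],0],[[0,0,-15],[0,0,0],0],[[0,0,-15],[0,0,0],0],[[0,0,-12],[0,0,0],0],[[0,0,-4],[0,0,0],0],[[0,0,0],[0,0,0],0],[[0,0,0],[0,0,0],0]])

```text
clock: 7.9
eef_pos: [0.4826, -0.1749, 0.1181]
tool_rot: [0.131, 0.983, -0.129, -0.017]
ft_force: [0.0, 1.2, -1.1]
grip_width: 0.0108
grasp_force: 59.4
```

```bash
python3 -c "
from h import *
state()"
```

```text
tcp [ -0.7 -12.2 118.1] lip [-0.8 62.5 87.6] free [ -0.5 -80.5 125.9] yaw,roll,tilt [  0.1    0.02 -15.01] F [-0.3  1.1 -1.1] T [ 0.31 -0.02  0.05] grip 0.0108 t 7.9
```

Call:
drive_tool(increments=[[[0,0,-1.5],[0,0,0],0],[[0,0,-1.5],[0,0,0],0],[[0,0,-1],[0,0,0],0],[[0,0,-1],[0,0,0],0],[[0,0,0],[0,0,0],0]])

```text
clock: 8.32
eef_pos: [0.4825, -0.1748, 0.1127]
tool_rot: [0.131, 0.983, -0.129, -0.017]
ft_force: [-0.1, -0.1, -1.4]
grip_width: 0.0108
grasp_force: 59.4
```

```bash
python3 -c "
from h import *
state()"
```

```text
tcp [ -0.9 -12.2 112.7] lip [-1.  62.5 82.3] free [ -0.7 -80.4 120.6] yaw,roll,tilt [  0.1    0.02 -15.  ] F [-0.  -0.1 -1.4] T [ 0.31  0.03 -0.06] grip 0.0108 t 8.3167
```

Call:
drive_tool(increments=[[[0,0,-1],[0,0,0],0],[[0,0,-1],[0,0,0],0],[[0,0,-1],[0,0,0],0],[[0,0,-1],[0,0,0],0],[[0,0,-1],[0,0,0],0],[[0,0,0],[0,0,0],0]])

```text
clock: 8.82
eef_pos: [0.4823, -0.1747, 0.1074]
tool_rot: [0.131, 0.983, -0.129, -0.018]
ft_force: [-0.7, 0.8, -1.8]
grip_width: 0.0111
grasp_force: 59.4
```

Call:
drive_tool(increments=[[[0,0,-1],[0,0,0],0],[[0,0,-1],[0,0,0],0],[[0,0,0],[0,0,0],0]])

```text
clock: 9.07
eef_pos: [0.4824, -0.1747, 0.1055]
tool_rot: [0.131, 0.983, -0.129, -0.018]
ft_force: [-0.0, -0.2, -0.2]
grip_width: 0.0109
grasp_force: 59.4
```

```bash
python3 -c "
from h import *
state()"
```

```text
tcp [ -1.  -12.1 105.5] lip [-1.1 62.5 75. ] free [ -0.8 -80.4 113.3] yaw,roll,tilt [  0.1    0.05 -15.  ] F [ 0.  -0.1 -0.2] T [ 0.32 -0.   -0.06] grip 0.0109 t 9.0667
```

Call:
drive_tool(increments=[[[0,0,-0.7],[0,0,0],0],[[0,0,-0.7],[0,0,0],0],[[0,0,0],[0,0,0],0]])

```text
clock: 9.32
eef_pos: [0.4826, -0.1749, 0.1045]
tool_rot: [0.131, 0.983, -0.129, -0.017]
ft_force: [-0.4, -0.7, 0.5]
grip_width: 0.0109
grasp_force: 59.6
```

Call:
drive_tool(increments=[[[0,0,-0.7],[0,0,0],0],[[0,0,0],[0,0,0],0]])

```text
clock: 9.48
eef_pos: [0.4826, -0.175, 0.1042]
tool_rot: [0.131, 0.983, -0.13, -0.017]
ft_force: [-1.9, -1.1, 3.3]
grip_width: 0.0106
grasp_force: 60.1
```

```bash
python3 -c "
from h import *
state()"
```

```text
tcp [ -0.7 -12.3 104.2] lip [-0.8 62.3 73.7] free [ -0.5 -80.6 112. ] yaw,roll,tilt [ 1.000e-01 -1.000e-02 -1.503e+01] F [-1.5 -1.5  3.3] T [ 0.13  0.32 -0.02] grip 0.0106 t 9.4833
```

Call:
drive_tool(increments=[[[0.4,1.45,0],[0,0,0],0],[[0.4,1.45,0],[0,0,0],0],[[0.4,1.45,0],[0,0,0],0],[[0.4,1.45,0],[0,0,0],0],[[0,0,0],[0,0,0],0]])

```text
clock: 9.9
eef_pos: [0.4847, -0.1694, 0.1042]
tool_rot: [0.131, 0.983, -0.13, -0.017]
ft_force: [-1.1, -3.7, 4.8]
grip_width: 0.0106
grasp_force: 60.2
```

```bash
python3 -c "
from h import *
state()"
```

```text
tcp [-1.000e-01 -6.300e+00  1.042e+02] lip [-0.2 68.3 73.7] free [ -0.  -74.6 112.2] yaw,roll,tilt [  0.09  -0.07 -15.06] F [-0.1 -3.9  4.8] T [-0.49  0.04  0.02] grip 0.0106 t 9.9
```

Call:
drive_tool(increments=[[[0.4,1.45,0],[0,0,0],0],[[0.4,1.45,0],[0,0,0],0],[[0.4,1.45,0],[0,0,0],0],[[0,0,0],[0,0,0],0]])

```text
clock: 10.23
eef_pos: [0.486, -0.165, 0.1042]
tool_rot: [0.131, 0.983, -0.13, -0.017]
ft_force: [-2.1, -4.3, 5.2]
grip_width: 0.0111
grasp_force: 60.2
```

```bash
python3 -c "
from h import *
state()"
```

```text
tcp [-1.000e-01 -1.700e+00  1.042e+02] lip [-0.2 72.9 73.7] free [  0.  -70.  112.1] yaw,roll,tilt [  0.1   -0.07 -15.05] F [-0.9 -4.7  5.2] T [-0.45  0.05  0.02] grip 0.0111 t 10.2333
```

Call:
drive_tool(increments=[[[0.3,1.2,0],[0,0,0],0],[[0.3,1.2,0],[0,0,0],0],[[0.3,1.0,0],[0,0,0],0],[[0,0,0],[0,0,0],0]])

```text
clock: 10.57
eef_pos: [0.4868, -0.1616, 0.1042]
tool_rot: [0.131, 0.983, -0.13, -0.017]
ft_force: [-0.1, -3.3, 4.8]
grip_width: 0.0108
grasp_force: 60.2
```

```bash
python3 -c "
from h import *
state()"
```

```text
tcp [-1.000e-01  1.700e+00  1.042e+02] lip [-0.2 76.3 73.7] free [ -0.  -66.6 112.1] yaw,roll,tilt [  0.09  -0.07 -15.06] F [ 0.7 -3.2  4.8] T [-0.55  0.02 -0.03] grip 0.0108 t 10.5667
```

Call:
drive_tool(increments=[[[0.3,1.0,0],[0,0,0],0],[[0.3,1.0,0],[0,0,0],0],[[0,0,0],[0,0,0],0]])

```text
clock: 10.82
eef_pos: [0.4874, -0.1597, 0.1042]
tool_rot: [0.131, 0.983, -0.13, -0.017]
ft_force: [-1.7, -4.1, 4.8]
grip_width: 0.0107
grasp_force: 60.2
```

```bash
python3 -c "
from h import *
state()"
```

```text
tcp [-1.000e-01  3.700e+00  1.042e+02] lip [-0.2 78.3 73.7] free [ -0.  -64.6 112.2] yaw,roll,tilt [  0.09  -0.07 -15.06] F [-0.5 -4.4  4.8] T [-0.58  0.04 -0.04] grip 0.0107 t 10.8167
```

Call:
drive_tool(increments=[[[0.2,0.8,0],[0,0,0],0],[[0.2,0.8,0],[0,0,0],0],[[0,0,0],[0,0,0],0]])

```text
clock: 11.07
eef_pos: [0.4875, -0.1593, 0.1045]
tool_rot: [0.132, 0.982, -0.131, -0.017]
ft_force: [-2.5, -7.4, 6.2]
grip_width: 0.0105
grasp_force: 60.1
```

Call:
drive_tool(increments=[[[0.2,0.8,0],[0,0,0],0],[[0,0,0],[0,0,0],0]])

```text
clock: 11.23
eef_pos: [0.4875, -0.1592, 0.1047]
tool_rot: [0.132, 0.982, -0.132, -0.017]
ft_force: [-2.6, -7.8, 6.2]
grip_width: 0.0108
grasp_force: 60.1
```

```bash
python3 -c "
from h import *
state()
ims=[]
for n in ('wrist','scene'):
    p=camera(n);q=proj(p,BX+Ro.from_euler('z',BY).apply([0,.07,.08]))[0].astype(int);print(n,q)
    a,b=np.clip(q[0]-65,0,510),np.clip(q[1]-75,0,330);ims.append(cv2.resize(cv2.cvtColor(p['image'][b:b+150,a:a+130],cv2.COLOR_RGB2BGR),None,fx=3,fy=3,interpolation=2))
cv2.imwrite('pics/hook.png',np.hstack(ims))
"
```

```text
tcp [-1.000e-01  4.200e+00  1.047e+02] lip [-0.1 78.7 73.8] free [-1.000e-01 -6.400e+01  1.129e+02] yaw,roll,tilt [  0.03  -0.09 -15.32] F [-0.4 -8.2  6.2] T [-1.74 -0.    0.09] grip 0.0108 t 11.2333
wrist [489 313]
scene [363 273]
```

View pics/hook.png

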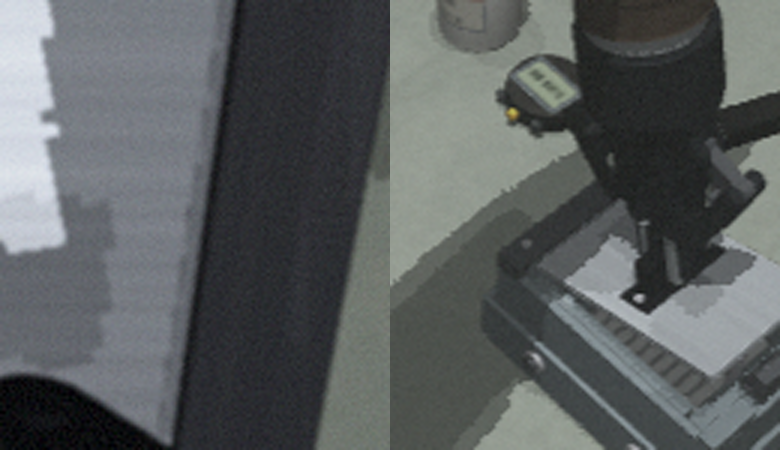

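Hook view: left, the plate runs under the dark ledge with no lip visible above it; right, the cover is tilted in the box. The push is stopped at y≈79, so it is hooked. Swinging it down.

Call:
drive_tool(increments=[[[-0.2,-0.6,-2.05],[1.45,-0.4,0],0],[[-0.2,-0.6,-2.05],[1.45,-0.4,0],0],[[-0.15,-0.6,-2.05],[1.45,-0.4,0],0],[[0,0,0],[0,0,0],0]])

```text
clock: 11.67
eef_pos: [0.487, -0.1611, 0.0983]
tool_rot: [0.133, 0.987, -0.092, -0.011]
ft_force: [-1.0, -8.2, 5.6]
grip_width: 0.011
grasp_force: 60.5
```

```bash
python3 -c "
from h import *
state()"
```

```text
tcp [-0.1  2.2 98.3] lip [ 0.  79.  73.6] free [-1.000e-01 -6.650e+01  1.009e+02] yaw,roll,tilt [ -0.03  -0.12 -10.65] F [ 1.2 -8.2  5.6] T [-1.31  0.07  0.08] grip 0.011 t 11.6667
```

Call:
drive_tool(increments=[[[-0.15,-0.55,-2.05],[1.45,-0.4,0],0],[[-0.15,-0.5,-2.05],[1.45,-0.4,0],0],[[0,0,0],[0,0,0],0]])

```text
clock: 11.92
eef_pos: [0.4868, -0.1621, 0.0942]
tool_rot: [0.133, 0.989, -0.066, -0.008]
ft_force: [-2.4, -7.9, 6.8]
grip_width: 0.0104
grasp_force: 60.6
```

```bash
python3 -c "
from h import *
state()"
```

```text
tcp [-0.1  1.3 94.2] lip [ 0.  79.2 73.5] free [ -0.1 -67.5  93.2] yaw,roll,tilt [-0.03 -0.13 -7.62] F [-0.3 -8.2  6.8] T [-1.24  0.02  0.13] grip 0.0104 t 11.9167
```

Call:
drive_tool(increments=[[[-0.1,-0.35,-1.4],[0.97,-0.26,0],0],[[-0.1,-0.3,-1.4],[0.97,-0.26,0],0],[[0,0,0],[0,0,0],0]])

```text
clock: 12.17
eef_pos: [0.4869, -0.1624, 0.092]
tool_rot: [0.133, 0.99, -0.049, -0.005]
ft_force: [-3.4, -5.2, 9.2]
grip_width: 0.0106
grasp_force: 61.0
```

```bash
python3 -c "
from h import *
state()"
```

```text
tcp [ 0.2  1.  92. ] lip [ 0.2 79.6 74.1] free [  0.2 -67.7  88.6] yaw,roll,tilt [ 0.02 -0.16 -5.63] F [-1.9 -5.9  9.2] T [-1.39  0.3   0.1 ] grip 0.0106 t 12.1667
```

Call:
drive_tool(increments=[[[0,0,0],[0,0,0],0.4],[[0,0,1],[0,0,0],0.4],[[0,0,0],[0,0,0],0.4],[[0,0,0],[0,0,0],0.4],[[0,0,0],[0,0,0],0.4]])

```text
clock: 12.58
eef_pos: [0.4862, -0.1597, 0.0911]
tool_rot: [0.132, 0.99, -0.047, -0.007]
ft_force: [-0.3, -0.2, -0.8]
grip_width: 0.0341
grasp_force: 0.0
```

Call:
drive_tool(increments=[[[0,1,10],[0,0,0],0.4],[[0,1,15],[0,0,0],0.4],[[0,1,15],[0,0,0],0.4],[[0,0,15],[2.7,-0.75,0],0.4],[[0,0,0],[2.7,-0.75,0],0],[[0,0,0],[0,0,0],0],[[0,0,0],[0,0,0],0],[[0,0,0],[0,0,0],0]])

```text
clock: 13.25
eef_pos: [0.4859, -0.1571, 0.1463]
tool_rot: [0.132, 0.991, 0.001, -0.0]
ft_force: [0.6, 0.2, 0.1]
grip_width: 0.0002
grasp_force: 0.0
```

Run:
```python
from h import *
o,M=state();print(o['eef_pos'].round(4))
for n in ('wrist','scene'):
    p=camera(n);save(p,n+'7.png')
    for s in silhouettes('cover',p)[:1]:
        r=s['region'];B=Ro.from_euler('z',BY)
        def f(q):
            R=(B*Ro.from_euler('X',q[2],degrees=True)).as_matrix();t=BX+B.apply([q[0]/1000,0,0.0735])
            piv=np.array([0,.08,0]);return np.abs(hullmask(p,[(X-piv)@R.T+t+B.apply([0,(80+q[1])/1000,0]) for X in COVER])-r).sum()/r.sum()
        for t0 in(-6,-3):
            m=minimize(f,[0,0,t0],method='Nelder-Mead',options=dict(initial_simplex=[[0,0,t0],[3,0,t0],[0,3,t0],[0,0,t0+2]],xatol=.02,fatol=1e-5));print(n,s['conf'],m.x.round(2),m.fun)
```

```text
tcp [ -2.2   5.8 146.3] lip [ -2.3  85.8 136.3] free [ -2.1 -62.2 136.1] yaw,roll,tilt [0.1  0.03 0.09] F [0.5 0.3 0.1] T [-0.02  0.01  0.02] grip 0.0002 t 13.25
[ 0.4859 -0.1571  0.1463]
wrist 0.72 [ 0.47 -2.44 -3.46] 0.11977472405260378
wrist 0.72 [ 1.23 -3.97 -1.34] 0.11910744571412683
scene 0.74 [-0.35 -0.05 -6.63] 0.08905915622133904
scene 0.74 [-0.55  0.12 -6.97] 0.09131381840415775
```

Call:
drive_tool(increments=[[[-5,-23,0],[0,0,0],0],[[-5.5,-23.7,0],[0,0,0],0],[[0,0,-15],[0,0,0],0],[[0,0,-15],[0,0,0],0],[[0,0,-12],[0,0,0],0],[[0,0,-6],[0,0,0],0],[[0,0,0],[0,0,0],0]])

```text
clock: 14.03
eef_pos: [0.4746, -0.2033, 0.0968]
tool_rot: [0.132, 0.991, 0.002, -0.001]
ft_force: [0.3, -0.0, -0.0]
grip_width: -0.0005
grasp_force: 0.0
```

Call:
drive_tool(increments=[[[0,0,-1],[0,0,0],0],[[0,0,-1],[0,0,0],0],[[0,0,-1],[0,0,0],0],[[0,0,-1],[0,0,0],0],[[0,0,0],[0,0,0],0]])

```text
clock: 14.45
eef_pos: [0.4761, -0.2041, 0.0949]
tool_rot: [0.132, 0.991, 0.001, 0.001]
ft_force: [-0.0, -0.4, 0.0]
grip_width: 0.0001
grasp_force: 0.0
```

```bash
python3 -c "
from h import *
state()"
```

```text
tcp [  0.7 -42.1  94.9] lip [ 0.5 38.  84.9] free [   0.8 -110.    84.6] yaw,roll,tilt [ 0.11 -0.06  0.13] F [ 0.1 -0.4  0. ] T [ 0.03 -0.03 -0.05] grip 0.0001 t 14.45
```

Call:
drive_tool(increments=[[[0,0,-1],[0,0,0],0],[[0,0,-1],[0,0,0],0],[[0,0,-1],[0,0,0],0],[[0,0,-1],[0,0,0],0],[[0,0,0],[0,0,0],0]])

```text
clock: 14.87
eef_pos: [0.4763, -0.2044, 0.0916]
tool_rot: [0.132, 0.991, 0.001, 0.001]
ft_force: [-2.0, 0.6, 6.2]
grip_width: 0.0001
grasp_force: 3.0
```

Call:
drive_tool(increments=[[[0,0,-1],[0,0,0],0],[[0,0,-1],[0,0,0],0],[[0,0,0],[0,0,0],0]])

```text
clock: 15.12
eef_pos: [0.4765, -0.2046, 0.09]
tool_rot: [0.132, 0.991, 0.001, 0.002]
ft_force: [-1.6, -0.3, 7.3]
grip_width: -0.0001
grasp_force: 3.9
```

Call:
drive_tool(increments=[[[0,0,-1],[0,0,0],0],[[0,0,-1],[0,0,0],0],[[0,0,0],[0,0,0],0]])

```text
clock: 15.37
eef_pos: [0.4763, -0.2044, 0.0874]
tool_rot: [0.132, 0.991, 0.001, 0.001]
ft_force: [0.2, 0.5, 0.2]
grip_width: -0.0002
grasp_force: 0.0
```

Call:
drive_tool(increments=[[[0,0,-1],[0,0,0],0],[[0,0,-1],[0,0,0],0],[[0,0,0],[0,0,0],0]])

```text
clock: 15.62
eef_pos: [0.4759, -0.2041, 0.0847]
tool_rot: [0.132, 0.991, 0.001, 0.0]
ft_force: [0.2, 0.5, 3.8]
grip_width: -0.0001
grasp_force: 1.9
```

Call:
drive_tool(increments=[[[0,0,-1],[0,0,0],0],[[0,0,-1],[0,0,0],0],[[0,0,0],[0,0,0],0]])

```text
clock: 15.87
eef_pos: [0.4759, -0.2042, 0.0825]
tool_rot: [0.132, 0.991, 0.001, 0.0]
ft_force: [-0.3, -1.1, 0.8]
grip_width: -0.0004
grasp_force: 0.9
```

Call:
drive_tool(increments=[[[0,0,-1],[0,0,0],0],[[0,0,0],[0,0,0],0]])

```text
clock: 16.03
eef_pos: [0.4758, -0.2042, 0.0812]
tool_rot: [0.132, 0.991, 0.001, 0.0]
ft_force: [1.1, -2.5, 1.3]
grip_width: -0.0001
grasp_force: 1.0
```

Call:
drive_tool(increments=[[[0,0,-1],[0,0,0],0],[[0,0,0],[0,0,0],0]])

```text
clock: 16.2
eef_pos: [0.4759, -0.2042, 0.0805]
tool_rot: [0.132, 0.991, 0.001, 0.0]
ft_force: [-0.8, -0.6, 1.5]
grip_width: -0.0
grasp_force: 1.1
```

Call:
drive_tool(increments=[[[0,0,-1],[0,0,0],0],[[0,0,0],[0,0,0],0]])

```text
clock: 16.37
eef_pos: [0.4759, -0.2043, 0.0804]
tool_rot: [0.132, 0.991, 0.001, 0.001]
ft_force: [-1.7, 0.1, 8.8]
grip_width: -0.0007
grasp_force: 4.1
```

Run:
```python
from h import *
o,M=state()
for n in ('scene','top'):
    p=camera(n);save(p,n+'8.png')
    for s in silhouettes('cover',p)[:1]:
        r=s['region'];B=Ro.from_euler('z',BY)
        def f(q):
            R=(B*Ro.from_euler('ZX',[q[3],q[2]],degrees=True)).as_matrix();t=BX+B.apply([q[0]/1000,0,0.0735])
            piv=np.array([0,.08,0]);return np.abs(hullmask(p,[(X-piv)@R.T+t+B.apply([0,(80+q[1])/1000,0]) for X in COVER])-r).sum()/r.sum()
        for t0 in(-5,-1):
            m=minimize(f,[0,0,t0,0],method='Nelder-Mead',options=dict(initial_simplex=[[0,0,t0,0],[3,0,t0,0],[0,3,t0,0],[0,0,t0+2,0],[0,0,t0,3]],xatol=.02,fatol=1e-5));print(n,s['conf'],s['bbox'],m.x.round(2),m.fun)
```

```text
tcp [  0.6 -42.3  80.4] lip [ 0.4 37.7 70.4] free [   0.7 -110.3   70.2] yaw,roll,tilt [ 0.1  -0.06  0.11] F [-1.7 -0.3  8.8] T [-0.24  0.45  0.02] grip -0.0007 t 16.3667
scene 0.79 [347.5, 263.5, 426.8, 336.7] [ 0.81 -0.96 -3.3  -1.99] 0.5053312629399586
scene 0.79 [347.5, 263.5, 426.8, 336.7] [ 0.14  2.42 -0.95 -0.02] 0.5139751552795031
top 0.77 [357.1, 246.6, 418.5, 295.7] [-2.63 -7.88 36.    5.93] 0.271231884057971
top 0.77 [357.1, 246.6, 418.5, 295.7] [-7.72 -8.8  35.71  8.29] 0.2960507246376812
```

Call:
drive_tool(increments=[[[0,0,-1],[0,0,0],0],[[0,0,0],[0,0,0],0]])

```text
clock: 16.73
eef_pos: [0.4759, -0.2043, 0.0804]
tool_rot: [0.132, 0.991, 0.001, 0.001]
ft_force: [-3.2, 0.1, 14.3]
grip_width: 0.0001
grasp_force: 7.1
```

Call:
drive_tool(increments=[[[0,0,-0.7],[0,0,0],0],[[0,0,0],[0,0,0],0]])

```text
clock: 16.9
eef_pos: [0.4759, -0.2043, 0.0803]
tool_rot: [0.132, 0.991, 0.001, 0.001]
ft_force: [-6.7, 0.7, 18.2]
grip_width: -0.0001
grasp_force: 9.2
```

Call:
drive_tool(increments=[[[0,0,10],[0,0,0],0],[[0,0,15],[0,0,0],0],[[0,0,0],[0,0,0],0],[[0,0,0],[0,0,0],0],[[0,0,-12],[0,0,0],0],[[0,0,-5],[0,0,0],0],[[0,0,-2],[0,0,0],0],[[0,0,0],[0,0,0],0]])

```text
clock: 17.57
eef_pos: [0.4746, -0.2034, 0.0825]
tool_rot: [0.132, 0.991, 0.002, -0.001]
ft_force: [-1.4, 1.2, 1.5]
grip_width: -0.0002
grasp_force: 0.8
```

Call:
drive_tool(increments=[[[0,0,-1.5],[0,0,0],0],[[0,0,0],[0,0,0],0],[[0,0,0],[0,0,0],0]])

```text
clock: 17.82
eef_pos: [0.4757, -0.2039, 0.0824]
tool_rot: [0.132, 0.991, 0.001, 0.0]
ft_force: [-1.4, 0.3, 2.1]
grip_width: 0.0006
grasp_force: 0.9
```

Call:
drive_tool(increments=[[[0,0,-1],[0,0,0],0],[[0,0,0],[0,0,0],0],[[0,0,0],[0,0,0],0]])

```text
clock: 18.07
eef_pos: [0.476, -0.2041, 0.0815]
tool_rot: [0.132, 0.991, 0.001, 0.001]
ft_force: [-1.2, 0.7, 1.9]
grip_width: -0.0
grasp_force: 0.9
```

Retouch shows contact at 82.5 mm, about 2 mm above the rigid stop. That is the play under the catch nose; unlatched, the cover would stand at about 88 mm. It is latched, so I retreat and hand in.

Call:
drive_tool(increments=[[[0,0,15],[0,0,0],0],[[0,0,30],[0,0,0],0],[[0,0,35],[0,0,0],0],[[0,0,30],[0,0,0],0],[[0,0,0],[0,0,0],0],[[0,0,0],[0,0,0],0],[[0,0,0],[0,0,0],0],[[0,0,0],[0,0,0],0]])

```text
clock: 18.73
eef_pos: [0.4749, -0.2037, 0.1898]
tool_rot: [0.132, 0.991, 0.001, -0.001]
ft_force: [1.3, -0.2, -1.5]
grip_width: 0.0002
grasp_force: 0.0
```

Run:
```python
from h import *
B=Ro.from_euler('z',BY)
for n in ('wrist',):
    p=camera(n);save(p,n+'9.png')
    for s in silhouettes('cover',p)[:1]:
        r=s['region']
        def f(q):
            R=(B*Ro.from_euler('X',q[2],degrees=True)).as_matrix();t=BX+B.apply([q[0]/1000,(80+q[1])/1000,0.0735])
            C=[COVER[0],COVER[2]];return np.abs(hullmask(p,[(X-[0,.08,0])@R.T+t for X in C])-r).sum()/r.sum()
        for t0 in(-6,-1):
            m=minimize(f,[0,0,t0],method='Nelder-Mead',options=dict(initial_simplex=[[0,0,t0],[3,0,t0],[0,3,t0],[0,0,t0+2]],xatol=.02,fatol=1e-5));print(n,s['conf'],m.x.round(2),m.fun)
print(job_done())
```

```text
wrist 0.65 [-0.37  3.08 -3.52] 0.03875891393051901
wrist 0.65 [ 0.13  3.11 -1.16] 0.032252221332418105
the job is handed in; nothing more can be done
None
```

I hooked the cover under the ledge, swung it down and pressed its free end to the seat; the retouch indicates it is latched. The arm is clear and the job was handed in at about 19 s, but no verdict came back.

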